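# Nip the aluminium block in the quick-slide vice

### The arm

A 6-joint arm with a two-finger parallel gripper is mounted at the origin on the work surface. World frame = base frame: x ahead of the robot, y to its left, z up, the work surface at z = 0. Lengths are in m, angles in rad, forces in N, time in s.
With the tool pointing down it reaches from about 0.25 to 0.725 m from the base axis. Payload 4 kg.
Tool frame: the origin (TCP) lies midway between the tips of the shut fingers; the grasp point (between the pads) lies bot.tcp_to_grasp behind it (bot.tcp_to_grasp is the distance from the TCP to the grasp point, in m); z points along the fingers, y is the line along which they close (so a half turn about z gives the same grasp; the last joint's range is limited). The gripper opens to 85 mm and grips with 20 to 120 N. Pads are 22 mm wide; open, the fingers measure 114 mm over their backs; the gripper's body (76 mm by 85 mm) begins 54 mm behind the grasp point. The pads swing forward as they close: fully open they stand 13 mm farther back than shut.
Start: joints at [-1.245, 0.241, 0.005, 1.335, 0, 1.571], TCP at [0.16, -0.474, 0.231] pointing down, gripper open.
Joint ranges: [-2.72, 2.72], [-1.05, 1.87], [-1.09, 1.28], [-1.99, 2.15], [-1.42, 1.44], [-3.14, 3.14]. Speed limits (rad/s): [2.79, 2.79, 3.14, 3.14, 3.14, 3.14].

### API

Orientations are given as a unit quaternion [x, y, z, w].
In Python, from workcell import readout, camera, bot gives the robot as it stands. The module is installed in compiled form; this text tells all that it offers.
- The arm moves only by the tool jog_arm, never from a script. Its argument "motion" is a list of rows, each an object of numbers: "x", "y", "z": the shift along the tool's x, y, z in mm; "spin": the turn about the tool's z in degrees; "fingers": the closure, from -1 (fully open) to 1 (shut). A call has 1 to 8 rows; each row is the pose to reach, as a shift and turn from the pose commanded when the call began, along the tool's axes at that moment; what a row does not reach only later rows make up. A row lasts 1/8 s, in which the tool goes at most 62.5 mm and 10.7 degrees, less where a joint would pass 70% of its speed; a pose out of reach is approached as far as the arm can. A call with a gripper value outside its range is refused whole. The fingers move at their own pace and stop on an object; the grip force is fixed at half the most. Time passes only in rows, so rows that repeat a pose let the fingers close. It gives the time, the measured TCP pose, the force, the opening and the grip force at its end, in the units of the state.
- readout.get_obs(): the state, without advancing time (a new reading comes with each control period).
- camera(name): name is "side" or "top" or "wrist"; returns a dict with "pixels" (480x640x3 uint8, red, green, blue), "K" (3x3 intrinsics, pixels), "dist" ([k1, k2, p1, p2, k3] as OpenCV has them; the pictures are not rectified), "rvec" (rotation vector, rad) and "tvec" (3), from world to camera coordinates, as OpenCV has them. Camera axes: x right, y down, z forward; pixel columns grow to the right and rows downward; lengths in m; the calibration is good to about 2 mm. A picture is of the moment at which its call begins. There is no depth.
- bot.job_done(): hands the job in; it is judged then, once.
The state is a dict: "clock": time; "joint_pos": joint angles; "joint_vel": joint speeds; "tau": joint torques, N m; "eef_pos": TCP position; "tool_rot": TCP orientation; "ft_force": force on the tool from outside, world axes, zero at the start; "ft_torque": the same for the moment, N m; "grip_width": finger opening in m; "grasp_force": force on a finger pad.
Only numpy, scipy, OpenCV 4.12 (cv2) and the standard library are available. Lean on these libraries where they do the work, as an engineer would, in place of code of your own. Each camera call takes 0.05 s, during which the arm holds its last target. There are 200 camera calls.

### The job

Stand the aluminium block on the bed of the blue vice, in the middle and lengthways between the open jaws, and let go of it. Then push the sliding jaw up to it and onward until you feel it stop hard, with the block squeezed between both jaws, and leave it nipped firmly there.

Things in the scene. Friction and masses are not known exactly. Their poses are not given: they have to be found in the camera images.
- block_centre (a point): Centre of the aluminium block (silver, two small dark dots on top): loose, 60 long (its x) x 40 wide (y) x 45 high (z) mm, about 0.29 kg, standing on the bench; this point is 22.5 mm above its underside. Take it from above across its 40 mm width. A dark brown wooden offcut of the same size stands near: not wanted.
- bed (a point): Point on top of the bolted-down blue vice's flat bed, 22 mm above the bench. x: along the slide, from sliding to fixed jaw; z up. The bed is 86 mm wide (y), from x = -160 to 100 mm. The fixed jaw's face is at x = 55 mm, so a block against it has its centre at 25 mm. Both jaws are 85 mm wide, 30 thick (x) and rise 35 above the bed; the channel between them is open at both sides (y).
- jaw (a joint): Travel of the sliding jaw (m): 0 = fully back, grows towards the fixed jaw, up to 0.10. Gap between the jaws = 0.115 minus this; it starts 0 to 0.02. Stiff to slide (5 to 8 N), stays where left, pushes the block along the bed; when the block meets the fixed jaw, near 0.055, it stops dead and the force climbs steeply. Pressing there with 15 to 25 N in all leaves the block nipped.
- jaw_back (a point): Centre of the sliding jaw's back face (black pad), where to push; it moves with the jaw, 30 mm behind its clamping face, 18 mm above the bed (40 mm above the bench). Axes as the vice's: push along +x. Behind it is only the flat bed, 22 mm high, so closed fingers can come down there from above, their tips 10 mm clear of the bed, and push.
Not all that is in view belongs to the job. Of the things that look like the part that bears block_centre, the middle-sized one is meant.

How it is judged:
On the way:
1. the block stands on the bed between the jaws, let go, with the sliding jaw still open (x of block_centre in the frame of bed between -0.035 and 0.03 m and y of block_centre in the frame of bed between -0.025 and 0.025 m and z of block_centre in the frame of bed between 0.018 and 0.027 m and value of joint jaw below 0.045 m and contact force between workpiece and the fingers below 0.1 N), for 0.1 s.
At the end, for the whole second after the job is handed in: The block stands upright (7 degrees) on the bed, lengthways (10 degrees), within 15 mm of the vice's centre line, its far end against the fixed jaw (3.5 mm), the sliding jaw closed on it (above 0.0525) and still pressing it with more than 1 N, all at rest (x of block_centre in the frame of bed between 0.0215 and 0.0285 m and y of block_centre in the frame of bed between -0.015 and 0.015 m and z of block_centre in the frame of bed between 0.018 and 0.027 m and angle between the x axis of block_centre and the x axis of bed, either way round below 0.17 rad and angle between block_centre's own z axis and vertical below 0.12 rad and value of joint jaw above 0.0525 m and contact force between workpiece and jaw above 1 N and linear speed of workpiece below 0.02 m/s); the robot touches nothing.
It also fails if it takes over 56 s, if anything falls off the work surface, if the arm or the gripper's body presses on something with over 40 N, if the wrist force passes 120 N, or if a joint passes its speed limit or range.

## Working session

There is one attempt and no reset: what is moved stays moved. The work goes in short steps, Python scripts to look and compute and a tool call to move; the robot and the scene stay as the last step left them, time stands still between calls to the robot, and variables do not carry over. Pictures are saved under pics/ and viewed, at most 10 in all, crops included, and the job is handed in when it is done.

Besides the shell and the picture viewer there is one more tool, called after ">>>" as name(argument=value, ...) on one line, values as JSON. jog_arm: Moves the arm, as the interface text tells. Its arguments: {"type":"object","properties":{"motion":{"type":"array"}},"required":["motion"]}

```bash
mkdir -p pics; python3 - <<'E'
from workcell import readout, camera, bot
import cv2,pickle
o=readout.get_obs()
print({k:(v.round(3).tolist() if hasattr(v,'round') and hasattr(v,'tolist') else v) for k,v in o.items()}, bot.tcp_to_grasp)
d={}
for n in("top","side","wrist"):
    c=camera(n); d[n]=c; cv2.imwrite(f"pics/{n}0.png",c["pixels"][:,:,::-1])
pickle.dump(d,open("c0.pkl","wb"))
E
```

```text
{'clock': 0.0, 'joint_pos': [-1.245, 0.241, 0.004, 1.335, -0.0, 1.571], 'joint_vel': [0.001, 0.0, 0.001, -0.001, 0.001, 0.002], 'tau': [0.0, -37.232, 25.241, 0.017, 0.0, -0.0], 'eef_pos': [0.16, -0.473, 0.23], 'tool_rot': [0.987, 0.162, -0.0, -0.001], 'ft_force': [0.286, -0.003, -0.537], 'ft_torque': [-0.038, -0.01, -0.023], 'grasp_force': 0.0, 'grip_width': 0.08524367921103433} 0.0187
```

View pics/top0.png

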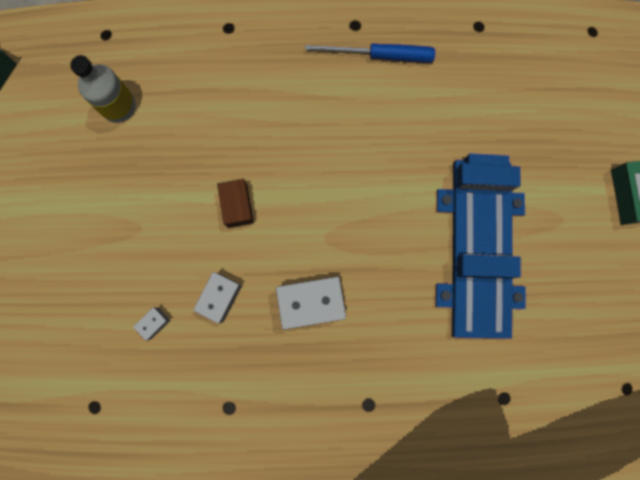

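View pics/side0.png

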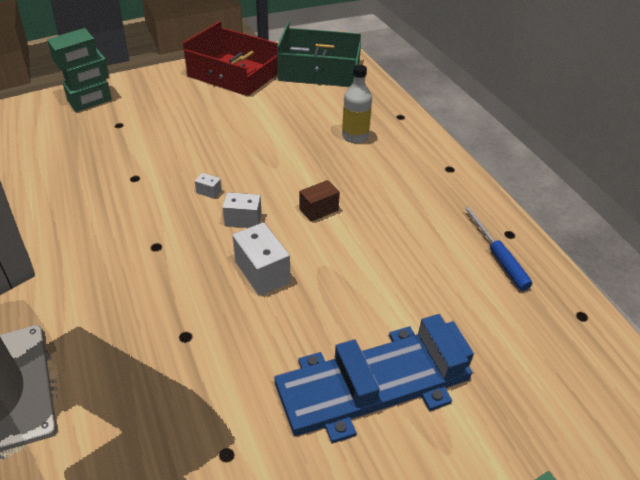

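The top view shows three silver blocks: small (151,323), middle (217,297), which is the wanted one, and large (311,302). The brown offcut is at (235,203). The vice has its fixed jaw at (487,175), its sliding jaw at (490,265) and its bed end near row 338. The side view shows the same things: middle block (242,208), vice around (370,375).

```bash
cat > h.py <<'E'
import numpy as np, cv2
def ray(c,p):
    R=cv2.Rodrigues(np.array(c["rvec"],float))[0]; t=np.array(c["tvec"],float).ravel()
    u=cv2.undistortPoints(np.array(p,float).reshape(-1,1,2),np.array(c["K"],float),np.array(c["dist"],float)).reshape(-1,2)
    d=np.c_[u,np.ones(len(u))]@R
    return -R.T@t, d/np.linalg.norm(d,axis=1)[:,None]
def plane(c,p,z):
    o,d=ray(c,p); return o+d*((z-o[2])/d[:,2])[:,None]
def tri(c1,p1,c2,p2):
    o1,d1=ray(c1,p1);o2,d2=ray(c2,p2);out=[]
    for a,b in zip(d1,d2):
        s=np.linalg.lstsq(np.c_[a,-b],o2-o1,rcond=None)[0]
        A,B=o1+a*s[0],o2+b*s[1]; out.append(np.r_[(A+B)/2,np.linalg.norm(A-B)])
    return np.array(out)
def comps(m,lo,hi=1e9):
    cs=cv2.findContours(m.astype(np.uint8)*255,cv2.RETR_EXTERNAL,cv2.CHAIN_APPROX_NONE)[0]
    return [k for k in cs if lo<cv2.contourArea(k)<hi]
def cen(k):
    m=cv2.moments(k); return np.array([m["m10"],m["m01"]])/m["m00"]
E
python3 - <<'E'
from h import *
import pickle
np.set_printoptions(precision=4,suppress=True)
d=pickle.load(open("c0.pkl","rb"))
for n in("top","side"):
    c=d[n];im=c["pixels"];hsv=cv2.cvtColor(im,cv2.COLOR_RGB2HSV)
    print(n,"cam",ray(c,[[320,240]])[0])
    grey=(hsv[...,1]<60)&(hsv[...,2]>110)
    for k in comps(grey,25):
        x,y,w,h=cv2.boundingRect(k)
        if n=="top" and (x<120 or y<140): continue
        if n=="side" and (y<160 or x<180): continue
        fill=np.zeros(im.shape[:2],np.uint8);cv2.drawContours(fill,[k],-1,1,-1)
        dots=[cen(q).round(1).tolist() for q in comps((fill>0)&(hsv[...,2]<90),2)]
        q=cv2.boxPoints(cv2.minAreaRect(k)).round(1).tolist()
        print(cen(k).round(1),cv2.contourArea(k),"box",q,"dots",dots, "V",int(np.median(hsv[...,2][fill>0])))
    blue=(hsv[...,0]>95)&(hsv[...,0]<130)&(hsv[...,1]>120)
    for k in comps(blue,300): print("blue",cv2.boundingRect(k),cv2.contourArea(k))
t=d["top"]["pixels"][140:350,420:540];s=d["side"]["pixels"][305:445,265:480]
cv2.imwrite("pics/v.png",np.hstack([cv2.resize(t,None,fx=2.75,fy=2.75)[:570],cv2.resize(cv2.copyMakeBorder(s,0,0,0,0,0),None,fx=2.1,fy=2.1).copy() if 0 else np.zeros((570,10,3),np.uint8),cv2.copyMakeBorder(cv2.resize(s,None,fx=2.0,fy=2.0),0,290,0,0,cv2.BORDER_CONSTANT)])[:,:800,::-1])
E
```

```text
top cam [0.441  0.0797 0.8024]
[148.8 323.6] 492.0 box [[132.1999969482422, 326.3999938964844], [153.10000610351562, 307.0], [166.1999969482422, 321.20001220703125], [145.3000030517578, 340.6000061035156]] dots [] V 156
[498.7 306.5] 229.5 box [[496.0, 280.0], [501.0, 280.0], [501.0, 331.0], [496.0, 331.0]] dots [] V 145
[469.  304.4] 203.5 box [[467.0, 279.0], [471.0, 279.0], [471.0, 330.0], [467.0, 330.0]] dots [] V 151
[310.3 302.7] 2684.0 box [[274.8999938964844, 286.70001220703125], [339.0, 276.20001220703125], [345.8999938964844, 318.79998779296875], [281.8999938964844, 329.29998779296875]] dots [[295.5, 305.0], [325.5, 300.0]] V 158
[215.1 297.2] 1202.5 box [[192.39999389648438, 310.20001220703125], [212.1999969482422, 270.6000061035156], [238.1999969482422, 283.6000061035156], [218.39999389648438, 323.20001220703125]] dots [[210.5, 306.0], [220.0, 288.0]] V 158
[499.  223.4] 230.5 box [[497.0, 194.0], [501.0, 194.0], [501.0, 253.0], [497.0, 253.0]] dots [] V 145
[469.3 224.2] 276.5 box [[467.0, 193.0], [472.0, 193.0], [472.0, 253.0], [467.0, 253.0]] dots [] V 146
[637.5 181.8
[... 1062 characters left out ...]
99969482422], [290.0, 255.3000030517578], [261.79998779296875, 276.3999938964844]] dots [[266.2, 251.9], [254.0, 236.0]] V 204
[479.3 223.5] 97.5 box [[462.20001220703125, 210.5], [467.1000061035156, 206.0], [499.0, 240.0], [494.1000061035156, 244.60000610351562]] dots [] V 155
[241.5 200.9] 507.5 box [[221.89999389648438, 207.39999389648438], [223.0, 191.60000610351562], [260.29998779296875, 194.1999969482422], [259.20001220703125, 210.0]] dots [] V 205
[207.1 179.5] 199.5 box [[194.5, 181.89999389648438], [197.39999389648438, 171.10000610351562], [219.8000030517578, 177.1999969482422], [216.8000030517578, 188.0]] dots [] V 201
blue (275, 315, 198, 127) 12226.0
blue (491, 241, 40, 50) 700.0
```

View pics/v.png

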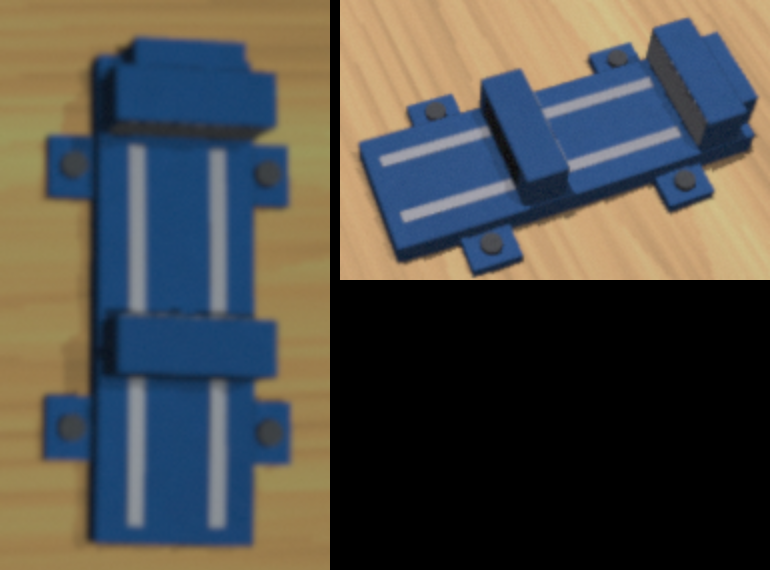

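The crop shows the vice from both views. The bed's rear corners are at about (454,337) and (512,338) in the top view, and at (275,376) and (294,430) in the side view. The jaw top faces and the light strips are clear.

```bash
python3 - <<'E'
from h import *
import pickle
np.set_printoptions(precision=4,suppress=True)
d=pickle.load(open("c0.pkl","rb"));T,S=d["top"],d["side"]
g=cv2.cvtColor(S["pixels"],cv2.COLOR_RGB2GRAY)[190:212,222:262]
k=comps(g<150,0.5); sd=sorted([(cen(q)+[222,190]).tolist() for q in k]); print("side dots",sd)
print("block mid top z45",plane(T,[[215.3,297]],.045),"dots",plane(T,[[210.5,306],[220,288]],.045))
print("tri contour centre",tri(T,[[215.1,297.2]],S,[[241.3,200.9]]))
for a in sd: print("tri dot",a,tri(T,[[210.5,306],[220,288]],S,[a,a]))
print("bed corners tri",tri(T,[[453.8,336.7],[511.6,338.2]],S,[[275,376],[294,430]]))
print("bed corners plane",plane(T,[[453.8,336.7],[511.6,338.2]],.022), plane(S,[[275,376],[294,430]],.022))
print("strips top",plane(T,[[469,330],[498.6,331],[469.5,193],[499,194]],.022))
print("strips side rear ends",plane(S,[[285.3,385.5],[295.4,413.2],[419.9,345.6],[434,370.2]],.022))
print("strips tri",tri(T,[[469,330],[498.6,331],[469.5,193],[499,194]],S,[[285.3,385.5],[295.4,413.2],[419.9,345.6],[434,370.2]]))
print("jaw back/front, fixed face top",plane(T,[[490.9,276.4],[490.9,255.6],[489,187]],.057))
# sliding jaw top edges in side
f=lambda x,y:[(x-340)/2+265,y/2+305]
print("side jaw back L,R; front L,R; fixed face L,R",plane(S,[f(482,82),f(527,192),f(521,71),f(567,178),f(651,40),f(700,142)],.057))
E
```

```text
side dots [[222.8181818181818, 191.66666666666666], [233.42222222222222, 199.57777777777778], [243.08141321044548, 208.7357910906298], [249.12820512820514, 200.94871794871796]]
block mid top z45 [[0.4598 0.2086 0.045 ]] dots [[0.4477 0.2153 0.045 ]
 [0.472  0.202  0.045 ]]
tri contour centre [[0.4585 0.2094 0.0436 0.0023]]
tri dot [222.8181818181818, 191.66666666666666] [[0.438  0.2136 0.068  0.0195]
 [0.4486 0.2016 0.0766 0.0453]]
tri dot [233.42222222222222, 199.57777777777778] [[0.4465 0.2155 0.0455 0.0024]
 [0.4575 0.2041 0.0529 0.0292]]
tri dot [243.08141321044548, 208.7357910906298] [[0.4544 0.2178 0.0199 0.0136]
 [0.4659 0.2069 0.026  0.0142]]
tri dot [249.12820512820514, 200.94871794871796] [[0.4593 0.2122 0.0407 0.0243]
 [0.4706 0.2024 0.0452 0.0029]]
bed corners tri [[ 0.3953 -0.1235  0.0199  0.0012]
 [ 0.3894 -0.2085  0.0204  0.0017]]
bed corners plane [[ 0.396  -0.1231  0.022 ]
 [ 0.3903 -0.2081  0.022 ]] [[ 0.3943 -0.1246  0.022 ]
 [ 0.3883 -0.209   0.022 ]]
strips top [[ 0.4046 -0.1456  0.022 ]
 [ 0.4014 -0.1892  0.022 ]
 [ 0.6024 -0.1572  0.022 ]
 [ 0.6004 -0.2019  0.022 ]]
strips side rear ends [[ 0.4018 -0.1436  0.022 ]
 [ 0.3988 -0.1873  0.022 ]
 [ 0.6006 -0.1558  0.022 ]
 [ 0.5982 -0.1996  0.022 ]]
strips tri [[ 0.4031 -0.1448  0.0232  0.0032]
 [ 0.4001 -0.1883  0.0232  0.003 ]
 [ 0.6012 -0.1565  0.023   0.0021]
 [ 0.5987 -0.2007  0.0238  0.0027]]
jaw back/front, fixed face top [[ 0.4782 -0.17    0.057 ]
 [ 0.5068 -0.1716  0.057 ]
 [ 0.6034 -0.1754  0.057 ]]
side jaw back L,R; front L,R; fixed face L,R [[ 0.4791 -0.1325  0.057 ]
 [ 0.4705 -0.2194  0.057 ]
 [ 0.507  -0.1343  0.057 ]
 [ 0.4981 -0.2202  0.057 ]
 [ 0.6015 -0.1454  0.057 ]
 [ 0.5898 -0.2306  0.057 ]]
```

>>> jog_arm(motion=[{"x": 30,"y": -35,"spin": -5},{"x": 70,"y": -75,"spin": -10},{"x": 110,"y": -120,"spin": -20},{"x": 150,"y": -165,"spin": -30},{"x": 190,"y": -210,"spin": -30},{"x": 230,"y": -250,"spin": -30},{"x": 250,"y": -275,"spin": -30},{"x": 250,"y": -275,"spin": -30}])

```text
validation failed for argument at $.mo...
```

```bash
cat > s.py <<'E'
from workcell import readout
from scipy.spatial.transform import Rotation as Ro
import numpy as np,sys
np.set_printoptions(precision=4,suppress=True)
# usage: s.py tx ty tz yaw_deg -> shift in tool axes (mm), spin
o=readout.get_obs();R=Ro.from_quat(o["tool_rot"]).as_matrix();p=np.array(o["eef_pos"])
yaw=np.degrees(np.arctan2(R[1,0],R[0,0]))
print("t",o["clock"],"p",p,"yaw",yaw,"q",np.array(o["joint_pos"]),"F",np.array(o["ft_force"]),o["grip_width"],o["grasp_force"],"zax",R[:,2])
if len(sys.argv)>4:
    t=np.array(list(map(float,sys.argv[1:5])))
    print("shift mm",R.T@(t[:3]-p)*1e3,"spin",(yaw-t[3]+180)%360-180)
E
python3 s.py .4598 .2086 .12 152
```

```text
t 0.15 p [ 0.1599 -0.4732  0.2306] yaw 18.666965747212345 q [-1.245   0.2413  0.004   1.3352 -0.      1.5708] F [-0.128  -0.7752 -0.1919] 0.08512269839783182 0.0 zax [-0.0005  0.0016 -1.    ]
shift mm [ 502.392  -549.7934  111.4992] spin -133.33303425278766
```

The call was refused, so I'll give every key in each row.

>>> jog_arm(motion=[{"x": 30,"y": -35,"z": 0,"spin": -5,"fingers": -1},{"x": 70,"y": -75,"z": 0,"spin": -10,"fingers": -1},{"x": 110,"y": -120,"z": 0,"spin": -20,"fingers": -1},{"x": 150,"y": -165,"z": 0,"spin": -30,"fingers": -1},{"x": 190,"y": -210,"z": 0,"spin": -30,"fingers": -1},{"x": 230,"y": -250,"z": 0,"spin": -30,"fingers": -1},{"x": 250,"y": -275,"z": 0,"spin": -30,"fingers": -1},{"x": 250,"y": -275,"z": 0,"spin": -30,"fingers": -1}])

```text
clock: 1.15
eef_pos: [0.3091, -0.1315, 0.2312]
tool_rot: [0.91, 0.414, -0.0, -0.0]
ft_force: [0.7, 0.0, 0.9]
grip_width: 0.0851
grasp_force: 0.0
```

```bash
python3 s.py .4598 .2086 .12 152
```

```text
t 1.15 p [ 0.3091 -0.1315  0.2312] yaw 48.95457907336141 q [-0.4023 -0.0883 -0.3564  1.3029  0.0001  1.8849] F [0.7123 0.0172 0.8768] 0.085073292949225 0.0 zax [-0.0002  0.0002 -1.    ]
shift mm [ 355.4511 -109.6587  111.2307] spin -103.0454209266386
```

>>> jog_arm(motion=[{"x": 40,"y": -10,"z": 0,"spin": -10,"fingers": -1},{"x": 80,"y": -22,"z": 0,"spin": -20,"fingers": -1},{"x": 125,"y": -35,"z": 0,"spin": -30,"fingers": -1},{"x": 170,"y": -50,"z": 10,"spin": -40,"fingers": -1},{"x": 215,"y": -65,"z": 20,"spin": -50,"fingers": -1},{"x": 260,"y": -80,"z": 30,"spin": -60,"fingers": -1},{"x": 305,"y": -95,"z": 40,"spin": -70,"fingers": -1},{"x": 335,"y": -105,"z": 50,"spin": -80,"fingers": -1}])

```text
clock: 2.15
eef_pos: [0.4525, 0.1884, 0.1805]
tool_rot: [0.431, 0.903, -0.0, 0.0]
ft_force: [0.7, -0.6, -0.1]
grip_width: 0.0852
grasp_force: 0.0
```

```bash
python3 s.py .4598 .2086 .14 152
```

```text
t 2.15 p [0.4525 0.1884 0.1805] yaw 128.98330379349153 q [ 0.3948  0.25   -0.1176  1.2033 -0.0004  1.2852] F [ 0.6876 -0.5706 -0.1344] 0.0851948523622993 0.0 zax [ 0.     -0.0005 -1.    ]
shift mm [11.1276 18.4318 40.5264] spin -23.01669620650847
```

>>> jog_arm(motion=[{"x": 6,"y": 10,"z": 10,"spin": -10,"fingers": -1},{"x": 11,"y": 18,"z": 25,"spin": -20,"fingers": -1},{"x": 11,"y": 18,"z": 30,"spin": -23,"fingers": -1},{"x": 11,"y": 18,"z": 30,"spin": -23,"fingers": -1},{"x": 11,"y": 18,"z": 30,"spin": -23,"fingers": -1}])

```text
clock: 2.78
eef_pos: [0.4589, 0.2068, 0.1514]
tool_rot: [0.246, 0.969, -0.0, 0.0]
ft_force: [-0.7, -0.8, 0.7]
grip_width: 0.0852
grasp_force: 0.0
```

```bash
python3 - <<'E'
from h import *
from workcell import camera
np.set_printoptions(precision=4,suppress=True)
c=camera("wrist");im=c["pixels"];cv2.imwrite("pics/w1.png",im[:,:,::-1])
g=cv2.cvtColor(im,cv2.COLOR_RGB2GRAY);hsv=cv2.cvtColor(im,cv2.COLOR_RGB2HSV)
for k in comps((hsv[...,1]<60)&(hsv[...,2]>110),800):
    fill=np.zeros(g.shape,np.uint8);cv2.drawContours(fill,[k],-1,1,-1)
    dots=[cen(q) for q in comps((fill>0)&(hsv[...,2]<90),15)]
    B=plane(c,cv2.boxPoints(cv2.minAreaRect(k)),.045)
    print("A",cv2.contourArea(k),"c",plane(c,[cen(k)],.045)[0],"box",B[:,:2].tolist())
    if len(dots)==2:
        P=plane(c,dots,.045);v=P[1]-P[0];print("dots",dots,P.mean(0),np.linalg.norm(v),np.degrees(np.arctan2(v[1],v[0])))
E
python3 s.py .4598 .2086 .14 152
```

```text
A 6548.0 c [0.4424 0.0685 0.045 ] box [[0.4272137298422784, 0.019343269888643377], [0.4151112770022328, 0.11282674054787528], [0.47550032819669547, 0.11599245988937747], [0.49247005309014685, 0.017256174531586732]]
dots [array([115.9176, 333.1206]), array([158.6788, 301.1629])] [0.4521 0.0669 0.045 ] 0.04306457258117444 98.26446198433999
A 4870.0 c [0.4563 0.2106 0.045 ] box [[0.47382629486824307, 0.17769887623852798], [0.42163675370037446, 0.20731760107135974], [0.43996430447409574, 0.241116649957836], [0.49339829122427586, 0.21377069157274164]]
A 2516.5 c [0.4209 0.3027 0.045 ] box [[0.4245533781815905, 0.27975284378059745], [0.3988085323963341, 0.30727882469508466], [0.4175964934217954, 0.32477164036149475], [0.4444053243829939, 0.2976661649759886]]
t 2.825 p [0.4589 0.207  0.1516] yaw 151.5721019626793 q [ 0.4238  0.2966 -0.1336  1.1401 -0.0001  0.92  ] F [-0.7842 -0.6296  0.2799] 0.0852943346479831 0.0 zax [ 0.0005  0.0001 -1.    ]
shift mm [-0.0055  1.797  11.6069] spin -0.42789803732068776
```

View pics/w1.png

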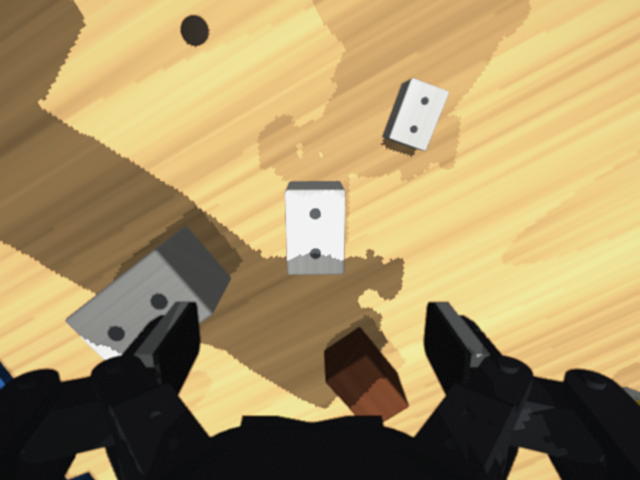

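The wrist view has the middle block squared up to the fingers, with its dots at (315,213) and (315,253). The offcut (365,375) and the large block (150,300) are well clear.

```bash
python3 - <<'E'
from h import *
from workcell import camera
np.set_printoptions(precision=4,suppress=True)
c=camera("wrist");g=cv2.cvtColor(c["pixels"],cv2.COLOR_RGB2GRAY)
m=np.zeros(g.shape,bool);m[195:268,297:335]=g[195:268,297:335]<105
D=[cen(q) for q in comps(m,20)];P=plane(c,D,.045);v=P[1]-P[0]
print(D,P.mean(0),np.linalg.norm(v),np.degrees(np.arctan2(v[1],v[0])))
E
python3 s.py .4598 .2086 .010 152
```

```text
[array([314.6207, 253.9655]), array([314.5114, 213.2614])] [0.4583 0.2097 0.045 ] 0.02850409513641035 151.8324868959644
t 2.875 p [0.4589 0.2072 0.1517] yaw 151.5927533325356 q [ 0.4241  0.2964 -0.1336  1.1401 -0.0001  0.9199] F [0.3381 0.2315 0.3853] 0.08575945978224764 0.0 zax [ 0.0007  0.0002 -1.    ]
shift mm [ -0.0423   1.6231 141.698 ] spin -0.407246667464392
```

>>> jog_arm(motion=[{"x": 1,"y": 2,"z": 25,"spin": 0,"fingers": -1},{"x": 1,"y": 2,"z": 60,"spin": 0,"fingers": -1},{"x": 1,"y": 2,"z": 95,"spin": 0,"fingers": -1},{"x": 1,"y": 2,"z": 120,"spin": 0,"fingers": -1},{"x": 1,"y": 2,"z": 135,"spin": 0,"fingers": -1},{"x": 1,"y": 2,"z": 140,"spin": 0,"fingers": -1},{"x": 1,"y": 2,"z": 140,"spin": 0,"fingers": 1},{"x": 1,"y": 2,"z": 140,"spin": 0,"fingers": 1}])

```text
clock: 3.88
eef_pos: [0.4594, 0.2102, 0.0123]
tool_rot: [0.245, 0.97, 0.001, 0.001]
ft_force: [0.4, -0.1, 0.2]
grip_width: 0.0518
grasp_force: 0.0
```

>>> jog_arm(motion=[{"x": 0,"y": 0,"z": 0,"spin": 0,"fingers": 1},{"x": 0,"y": 0,"z": 0,"spin": 0,"fingers": 1},{"x": 0,"y": 0,"z": 0,"spin": 0,"fingers": 1},{"x": 0,"y": 0,"z": 0,"spin": 0,"fingers": 1},{"x": 0,"y": 0,"z": 0,"spin": 0,"fingers": 1},{"x": 0,"y": 0,"z": 0,"spin": 0,"fingers": 1}])

```text
clock: 4.62
eef_pos: [0.4595, 0.2102, 0.0125]
tool_rot: [0.245, 0.97, 0.001, 0.001]
ft_force: [0.5, -0.1, 5.9]
grip_width: 0.0387
grasp_force: 62.2
```

```bash
python3 s.py .4590 .2093 .010 152
```

```text
t 4.625 p [0.4595 0.2102 0.0125] yaw 151.6657633629276 q [ 0.4292  0.4562 -0.312   0.8001 -0.0001  0.9237] F [ 0.4626 -0.0756  5.9111] 0.03867762895627876 62.15657830238342 zax [ 0.0023  0.0009 -1.    ]
shift mm [ 0.0285 -1.0949  2.4494] spin -0.3342366370723937
```

Gripped at 38.7 mm with 62 N. Lifting.

>>> jog_arm(motion=[{"x": 0,"y": 0,"z": -10,"spin": 0,"fingers": 1},{"x": 0,"y": 0,"z": -35,"spin": 0,"fingers": 1},{"x": 0,"y": 0,"z": -65,"spin": 0,"fingers": 1},{"x": 0,"y": 0,"z": -95,"spin": 0,"fingers": 1},{"x": 0,"y": 0,"z": -115,"spin": 0,"fingers": 1},{"x": 0,"y": 0,"z": -120,"spin": 0,"fingers": 1},{"x": 0,"y": 0,"z": -120,"spin": 0,"fingers": 1}])

```text
clock: 5.5
eef_pos: [0.4581, 0.2096, 0.1309]
tool_rot: [0.245, 0.97, -0.0, -0.0]
ft_force: [-0.6, 0.2, -3.3]
grip_width: 0.0393
grasp_force: 61.4
```

```bash
python3 s.py .5569 -.1764 .13 176.4
```

```text
t 5.5 p [0.4581 0.2096 0.1309] yaw 151.66969876913342 q [ 0.4291  0.3159 -0.1643  1.0913  0.      0.9236] F [-0.6265  0.2265 -3.2935] 0.03927465987819295 61.36228322982788 zax [-0.0007 -0.0003 -1.    ]
shift mm [-270.1601 -292.9092    0.9828] spin -24.730301230866587
```

>>> jog_arm(motion=[{"x": -15,"y": -16,"z": 0,"spin": -2,"fingers": 1},{"x": -45,"y": -48,"z": 0,"spin": -5,"fingers": 1},{"x": -80,"y": -86,"z": 0,"spin": -8,"fingers": 1},{"x": -115,"y": -124,"z": 0,"spin": -12,"fingers": 1},{"x": -150,"y": -162,"z": 0,"spin": -16,"fingers": 1},{"x": -185,"y": -200,"z": 0,"spin": -19,"fingers": 1},{"x": -220,"y": -238,"z": 0,"spin": -22,"fingers": 1},{"x": -250,"y": -270,"z": 0,"spin": -24,"fingers": 1}])

```text
clock: 6.5
eef_pos: [0.5496, -0.1482, 0.1295]
tool_rot: [0.038, 0.999, 0.0, -0.002]
ft_force: [0.6, 0.0, -2.0]
grip_width: 0.0393
grasp_force: 61.3
```

```bash
python3 s.py .5569 -.1764 .11 176.4
```

```text
t 6.5 p [ 0.5496 -0.1482  0.1295] yaw 175.68535426007062 q [-0.2634  0.4398  0.0187  1.1528  0.     -0.1881] F [ 0.6157  0.0181 -2.0036] 0.03927673222256785 61.262047290802 zax [-0.003   0.0008 -1.    ]
shift mm [ -9.4566 -27.5605  19.4241] spin -0.7146457399293809
```

>>> jog_arm(motion=[{"x": -4,"y": -12,"z": 5,"spin": -1,"fingers": 1},{"x": -8,"y": -24,"z": 12,"spin": -1,"fingers": 1},{"x": -9,"y": -28,"z": 20,"spin": -1,"fingers": 1},{"x": -9,"y": -28,"z": 20,"spin": -1,"fingers": 1},{"x": -9,"y": -28,"z": 20,"spin": -1,"fingers": 1}])

```text
clock: 7.12
eef_pos: [0.5572, -0.1741, 0.1113]
tool_rot: [0.028, 1.0, 0.0, -0.0]
ft_force: [0.2, -0.0, -2.7]
grip_width: 0.0395
grasp_force: 61.3
```

```bash
python3 - <<'E'
from workcell import camera
import cv2,numpy as np
a=camera("top")["pixels"][120:350,400:560];b=camera("side")["pixels"][240:445,250:500]
cv2.imwrite("pics/p1.png",np.hstack([cv2.resize(a,(400,575)),cv2.resize(b,(400,328)) if 0 else cv2.copyMakeBorder(cv2.resize(b,(400,328)),0,247,0,0,0)])[:,:,::-1])
E
python3 s.py .5569 -.1764 .0345 176.4
```

```text
t 7.225 p [ 0.5575 -0.1744  0.1118] yaw 176.72831992888007 q [-0.3032  0.4791  0.0327  1.1237  0.0001 -0.2461] F [-0.5556  0.3269 -2.3846] 0.039213115493948576 61.34971618652344 zax [ 0.0007 -0.0001 -1.    ]
shift mm [ 0.5633 -2.044  77.2669] spin 0.3283199288800631
```

View pics/p1.png

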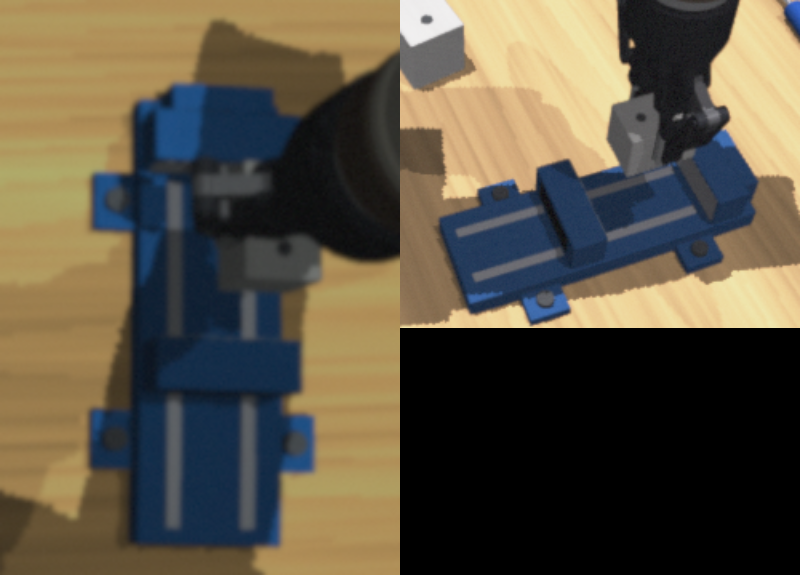

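The crop shows the block held above the channel between the jaws, with its near dot at about (514,219) in the top view and (400,314) in the side view. I'll check that dot against the tool.

```bash
python3 - <<'E'
from h import *
import pickle
d=pickle.load(open("c0.pkl","rb"))
print(tri(d["top"],[[514,218.8]],d["side"],[[400,313.75]]).round(4), "expect", .5575-.0142,-.1744+.0009,.1118-.0125+.045)
E
```

```text
[[ 0.5426 -0.1742  0.1446  0.0027]] expect 0.5433 -0.1735 0.14429999999999998
```

The dot matches within 1 mm, so I'm lowering.

>>> jog_arm(motion=[{"x": 0,"y": -2,"z": 10,"spin": 0,"fingers": 1},{"x": 0,"y": -2,"z": 28,"spin": 0,"fingers": 1},{"x": 0,"y": -2,"z": 46,"spin": 0,"fingers": 1},{"x": 0,"y": -2,"z": 60,"spin": 0,"fingers": 1},{"x": 0,"y": -2,"z": 68,"spin": 0,"fingers": 1},{"x": 0,"y": -2,"z": 72,"spin": 0,"fingers": 1},{"x": 0,"y": -2,"z": 72,"spin": 0,"fingers": 1}])

```text
clock: 8.1
eef_pos: [0.5573, -0.1771, 0.0394]
tool_rot: [0.029, 1.0, -0.0, 0.0]
ft_force: [-0.3, 0.3, -2.5]
grip_width: 0.0395
grasp_force: 61.3
```

```bash
python3 s.py .5569 -.1764 .0345 176.4
```

```text
t 8.1 p [ 0.5573 -0.1771  0.0394] yaw 176.665485080425 q [-0.3077  0.5517 -0.0548  0.9641  0.     -0.2495] F [-0.2637  0.2713 -2.526 ] 0.039455094555271325 61.34987711906433 zax [ 0.0002 -0.     -1.    ]
shift mm [0.4445 0.7063 4.878 ] spin 0.2654850804249804
```

>>> jog_arm(motion=[{"x": 0,"y": 0,"z": 2,"spin": 0,"fingers": 1},{"x": 0,"y": 0,"z": 3,"spin": 0,"fingers": 1},{"x": 0,"y": 0,"z": 4,"spin": 0,"fingers": 1},{"x": 0,"y": 0,"z": 4,"spin": 0,"fingers": 1}])

```text
clock: 8.6
eef_pos: [0.5572, -0.1771, 0.0353]
tool_rot: [0.029, 1.0, -0.0, 0.0]
ft_force: [-0.1, -0.6, -2.2]
grip_width: 0.0392
grasp_force: 61.3
```

>>> jog_arm(motion=[{"x": 0,"y": 0,"z": 1,"spin": 0,"fingers": 1},{"x": 0,"y": 0,"z": 1,"spin": 0,"fingers": 1}])

```text
clock: 8.85
eef_pos: [0.5573, -0.1771, 0.0345]
tool_rot: [0.029, 1.0, -0.0, 0.0]
ft_force: [-1.0, -0.2, -0.8]
grip_width: 0.0391
grasp_force: 61.5
```

>>> jog_arm(motion=[{"x": 0,"y": 0,"z": 0.5,"spin": 0,"fingers": 1},{"x": 0,"y": 0,"z": 0.5,"spin": 0,"fingers": 1},{"x": 0,"y": 0,"z": 0.5,"spin": 0,"fingers": -1},{"x": 0,"y": 0,"z": 0.5,"spin": 0,"fingers": -1},{"x": 0,"y": 0,"z": 0.5,"spin": 0,"fingers": -1},{"x": 0,"y": 0,"z": 0.5,"spin": 0,"fingers": -1},{"x": 0,"y": 0,"z": 0.5,"spin": 0,"fingers": -1},{"x": 0,"y": 0,"z": 0.5,"spin": 0,"fingers": -1}])

```text
clock: 9.85
eef_pos: [0.5571, -0.1771, 0.0337]
tool_rot: [0.029, 1.0, -0.0, -0.0]
ft_force: [0.1, -0.3, 0.2]
grip_width: 0.0855
grasp_force: 0.0
```

>>> jog_arm(motion=[{"x": 0,"y": 0,"z": -10,"spin": 0,"fingers": -1},{"x": 0,"y": 0,"z": -30,"spin": 0,"fingers": -1},{"x": 0,"y": 0,"z": -60,"spin": 0,"fingers": -1},{"x": 0,"y": 0,"z": -95,"spin": 0,"fingers": -1},{"x": 0,"y": 0,"z": -115,"spin": 0,"fingers": -1},{"x": 25,"y": 0,"z": -120,"spin": 0,"fingers": -1},{"x": 60,"y": 0,"z": -120,"spin": 0,"fingers": 0},{"x": 85,"y": 0,"z": -120,"spin": 0,"fingers": 1}])

```text
clock: 10.85
eef_pos: [0.4712, -0.1721, 0.1548]
tool_rot: [0.029, 1.0, -0.0, 0.0]
ft_force: [-0.9, -0.1, 0.7]
grip_width: 0.0516
grasp_force: 0.0
```

```bash
python3 s.py .445 -.1694 .12 176.4; python3 - <<'E'
from workcell import camera
import cv2,numpy as np
a=camera("top")["pixels"][120:350,400:560];b=camera("side")["pixels"][280:445,260:500]
cv2.imwrite("pics/p2.png",np.hstack([cv2.resize(a,(400,575)),cv2.copyMakeBorder(cv2.resize(b,(400,275)),0,300,0,0,0)])[:,:,::-1])
E
```

```text
t 10.85 p [ 0.4712 -0.1721  0.1548] yaw 176.6626769485241 q [-0.35    0.2904 -0.1335  1.146  -0.0001 -0.2918] F [-0.8718 -0.1071  0.6782] 0.051631089767609745 0.0 zax [ 0.0008 -0.0004 -1.    ]
shift mm [26.361   1.1408 34.736 ] spin 0.2626769485241027
```

View pics/p2.png

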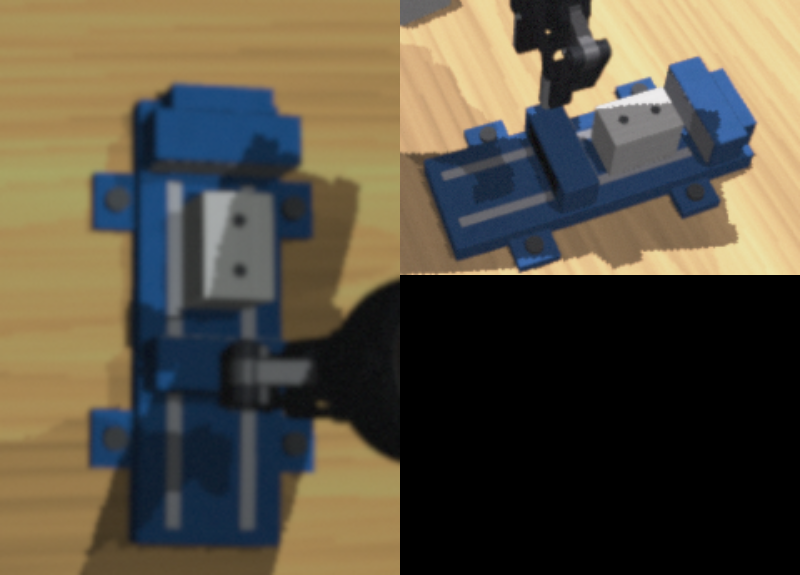

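The block stands upright between the open jaws: dots at about (496,208) and (496,228) in the top view, roughly centred once parallax is allowed for. Now I'm going down behind the sliding jaw with the fingers shut.

>>> jog_arm(motion=[{"x": 15,"y": 1,"z": 0,"spin": 0,"fingers": 1},{"x": 26,"y": 1,"z": 10,"spin": 0,"fingers": 1},{"x": 26,"y": 1,"z": 35,"spin": 0,"fingers": 1},{"x": 26,"y": 1,"z": 65,"spin": 0,"fingers": 1},{"x": 26,"y": 1,"z": 95,"spin": 0,"fingers": 1},{"x": 26,"y": 1,"z": 112,"spin": 0,"fingers": 1},{"x": 26,"y": 1,"z": 119,"spin": 0,"fingers": 1},{"x": 26,"y": 1,"z": 119,"spin": 0,"fingers": 1}])

```text
clock: 11.95
eef_pos: [0.447, -0.1698, 0.0349]
tool_rot: [0.029, 1.0, -0.0, 0.0]
ft_force: [-0.7, 0.7, 0.1]
grip_width: -0.0002
grasp_force: 0.0
```

```bash
python3 s.py .507 -.1733 .034 176.4
```

```text
t 11.95 p [ 0.447  -0.1698  0.0349] yaw 176.67363551880337 q [-0.3629  0.3824 -0.3594  0.8287  0.     -0.3049] F [-0.6537  0.6891  0.1133] -0.00019079899444271825 0.0 zax [ 0.0003 -0.0001 -1.    ]
shift mm [-60.0825  -0.0564   0.9391] spin 0.2736355188033599
```

>>> jog_arm(motion=[{"x": -6,"y": 0,"z": 0,"spin": 0,"fingers": 1},{"x": -12,"y": 0,"z": 0,"spin": 0,"fingers": 1},{"x": -17,"y": 0,"z": 0,"spin": 0,"fingers": 1},{"x": -21,"y": 0,"z": 0,"spin": 0,"fingers": 1},{"x": -25,"y": 0,"z": 0,"spin": 0,"fingers": 1},{"x": -29,"y": 0,"z": 0,"spin": 0,"fingers": 1},{"x": -32,"y": 0,"z": 0,"spin": 0,"fingers": 1}])

```text
clock: 12.82
eef_pos: [0.4765, -0.1714, 0.0346]
tool_rot: [0.029, 1.0, -0.0, -0.002]
ft_force: [-5.7, -0.7, 3.0]
grip_width: -0.0001
grasp_force: 2.6
```

>>> jog_arm(motion=[{"x": -3,"y": 0,"z": 0,"spin": 0,"fingers": 1},{"x": -6,"y": 0,"z": 0,"spin": 0,"fingers": 1},{"x": -9,"y": 0,"z": 0,"spin": 0,"fingers": 1},{"x": -12,"y": 0,"z": 0,"spin": 0,"fingers": 1},{"x": -14,"y": 0,"z": 0,"spin": 0,"fingers": 1},{"x": -16,"y": 0,"z": 0,"spin": 0,"fingers": 1}])

```text
clock: 13.58
eef_pos: [0.4913, -0.1723, 0.0345]
tool_rot: [0.029, 1.0, -0.0, -0.003]
ft_force: [-7.6, -0.6, 7.1]
grip_width: 0.0002
grasp_force: 3.8
```

>>> jog_arm(motion=[{"x": -2,"y": 0,"z": 0,"spin": 0,"fingers": 1},{"x": -4,"y": 0,"z": 0,"spin": 0,"fingers": 1},{"x": -6,"y": 0,"z": 0,"spin": 0,"fingers": 1},{"x": -8,"y": 0,"z": 0,"spin": 0,"fingers": 1}])

```text
clock: 14.08
eef_pos: [0.4993, -0.1727, 0.0345]
tool_rot: [0.029, 1.0, -0.0, -0.003]
ft_force: [-7.6, -0.8, 6.1]
grip_width: -0.0
grasp_force: 3.8
```

>>> jog_arm(motion=[{"x": -1,"y": 0,"z": 0,"spin": 0,"fingers": 1},{"x": -2,"y": 0,"z": 0,"spin": 0,"fingers": 1}])

```text
clock: 14.32
eef_pos: [0.5013, -0.1729, 0.0345]
tool_rot: [0.029, 1.0, -0.0, -0.003]
ft_force: [-7.2, 0.2, 6.2]
grip_width: 0.0
grasp_force: 3.7
```

>>> jog_arm(motion=[{"x": -1,"y": 0,"z": 0,"spin": 0,"fingers": 1},{"x": -2,"y": 0,"z": 0,"spin": 0,"fingers": 1},{"x": -3,"y": 0,"z": 0,"spin": 0,"fingers": 1}])

```text
clock: 14.7
eef_pos: [0.5043, -0.1731, 0.0345]
tool_rot: [0.029, 1.0, -0.0, -0.003]
ft_force: [-6.3, -0.3, 5.3]
grip_width: 0.0002
grasp_force: 3.7
```

>>> jog_arm(motion=[{"x": -1,"y": 0,"z": 0,"spin": 0,"fingers": 1},{"x": -2,"y": 0,"z": 0,"spin": 0,"fingers": 1}])

```text
clock: 14.95
eef_pos: [0.5046, -0.1731, 0.0344]
tool_rot: [0.03, 1.0, -0.0, -0.005]
ft_force: [-13.0, -0.2, 10.3]
grip_width: 0.0001
grasp_force: 6.4
```

The jaw has stopped hard: the TCP stays put while the force climbs. I'm pressing up to about 20 N.

>>> jog_arm(motion=[{"x": -0.7,"y": 0,"z": 0,"spin": 0,"fingers": 1},{"x": -1.4,"y": 0,"z": 0,"spin": 0,"fingers": 1},{"x": -1.4,"y": 0,"z": 0,"spin": 0,"fingers": 1}])

```text
clock: 15.32
eef_pos: [0.5045, -0.1731, 0.0343]
tool_rot: [0.03, 1.0, 0.0, -0.006]
ft_force: [-13.3, -0.0, 11.2]
grip_width: 0.0
grasp_force: 7.3
```

>>> jog_arm(motion=[{"x": -1,"y": 0,"z": 0,"spin": 0,"fingers": 1},{"x": -2,"y": 0,"z": 0,"spin": 0,"fingers": 1},{"x": -2,"y": 0,"z": 0,"spin": 0,"fingers": 1}])

```text
clock: 15.7
eef_pos: [0.5045, -0.173, 0.034]
tool_rot: [0.03, 1.0, 0.0, -0.008]
ft_force: [-19.1, 0.3, 14.7]
grip_width: -0.0002
grasp_force: 9.4
```

>>> jog_arm(motion=[{"x": -0.8,"y": 0,"z": 0,"spin": 0,"fingers": 1},{"x": -0.8,"y": 0,"z": 0,"spin": 0,"fingers": 1}])

```text
clock: 15.95
eef_pos: [0.5045, -0.173, 0.0341]
tool_rot: [0.03, 1.0, 0.0, -0.009]
ft_force: [-21.4, 0.9, 17.1]
grip_width: -0.0002
grasp_force: 10.4
```

>>> jog_arm(motion=[{"x": 3,"y": 0,"z": 0,"spin": 0,"fingers": 1},{"x": 8,"y": 0,"z": 0,"spin": 0,"fingers": 1},{"x": 18,"y": 0,"z": 0,"spin": 0,"fingers": 1},{"x": 30,"y": 0,"z": -5,"spin": 0,"fingers": 1},{"x": 35,"y": 0,"z": -30,"spin": 0,"fingers": 1},{"x": 35,"y": 0,"z": -65,"spin": 0,"fingers": 1},{"x": 45,"y": 0,"z": -100,"spin": 0,"fingers": 1},{"x": 90,"y": 0,"z": -120,"spin": 0,"fingers": 1}])

```text
clock: 16.95
eef_pos: [0.4258, -0.169, 0.1573]
tool_rot: [0.028, 1.0, -0.001, 0.003]
ft_force: [-0.4, -0.1, 0.6]
grip_width: 0.0
grasp_force: 0.0
```

```bash
python3 - <<'E'
from workcell import camera
import cv2,numpy as np,pickle
from h import *
T,S=camera("top"),camera("side");pickle.dump((T,S),open("c1.pkl","wb"))
a=T["pixels"][120:350,400:560];b=S["pixels"][280:445,260:500]
cv2.imwrite("pics/p3.png",np.hstack([cv2.resize(a,(400,575)),cv2.copyMakeBorder(cv2.resize(b,(400,275)),0,300,0,0,0)])[:,:,::-1])
g=cv2.cvtColor(T["pixels"],cv2.COLOR_RGB2HSV);m=np.zeros(g.shape[:2],bool)
sl=np.s_[175:245,475:515];m[sl]=(g[sl][...,1]<70)&(g[sl][...,2]<75)
for k in comps(m,4,60): print(cen(k),plane(T,[cen(k)],.067))
E
```

```text
[511.47619048 188.0952381 ] [[ 0.59938086 -0.2044019   0.067     ]]
```

View pics/p3.png

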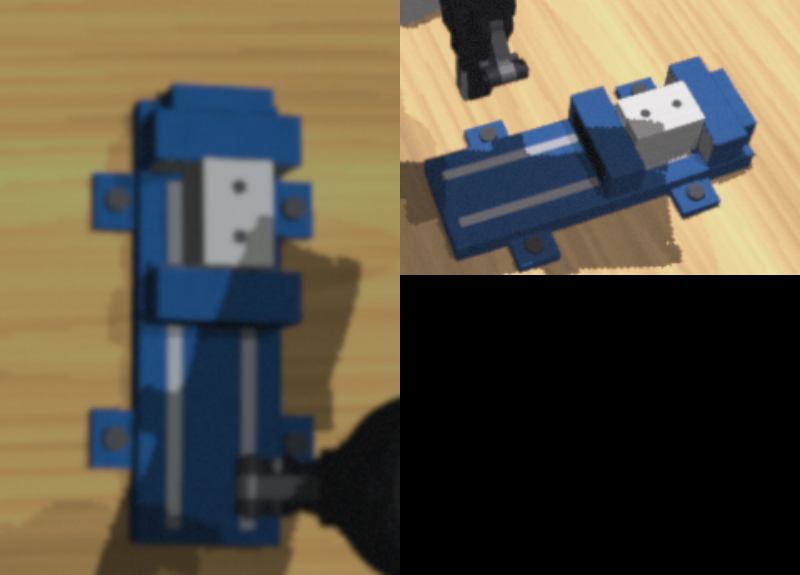

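The block is upright and square between both jaws, with dots at about (496,194) and (496,214) in the top view. The jaw is tight against it and the tool is clear, so I'm handing in.

```bash
python3 -c "
from workcell import bot
print(bot.job_done())"
```

```text
the job is handed in; nothing more can be done
None
```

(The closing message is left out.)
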